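Prove the root gap of the tacking jig with the blade gauge

ROBOT

A 6-joint arm with a two-finger parallel gripper is mounted at the origin on the work surface. World frame = base frame: x ahead of the robot, y to its left, z up, the work surface at z = 0. Lengths are in m, angles in rad, forces in N, time in s.
With the tool pointing down it reaches from about 0.35 to 0.85 m from the base axis. Payload 8.1 kg.
Tool frame: the origin (TCP) lies at the very end of the fingers, on their centre line; the grasp point (between the pads) lies 19 mm behind it (robot.pinch_z is the distance from the TCP to the grasp point, in m); y points along the fingers, x is the direction in which the jaws open and shut, and the axes are right-handed (so a half turn about y gives the same grasp; the last joint's range is limited). The gripper opens to 93 mm and grips with 3 to 60 N. Pads are 15 mm wide; open, the fingers measure 128 mm over their backs; the gripper's body (75 mm by 188 mm) begins 65 mm behind the grasp point.
Start: joints at [1.137, 0.13, 1.488, -0, 1.523, -0.085], TCP at [0.205, 0.564, 0.219] pointing down, gripper open.
Joint ranges: [-2.96, 2.96], [-0.89, 2.26], [0.02, 2.5], [-1.34, 4.48], [0, 2.73], [-2.66, 2.66]. Speed limits (rad/s): [2.39, 2.39, 2.79, 3.14, 3.14, 3.14].

INTERFACE

Orientations are given as a rotation vector (axis times angle).
In Python, from plant import robot gives the robot as it stands.
- The arm moves only by the shell command python3 -m inch 'ROWS' [FORCE]. ROWS is JSON, a list of rows, each a list of 5 numbers: the closure, from -1 (fully open) to 1 (shut), then the shift along the world's x, y, z in m, then the turn about the world's z in rad. A call has 1 to 8 rows; each row is the pose to reach, as a shift and turn from the pose measured when the call began; what a row does not reach only later rows make up. A row lasts 1/8 s, in which the tool goes at most 62.5 mm and 10.7 degrees, less where a joint would pass 70% of its speed; a pose out of reach is approached as far as the arm can. A call with a gripper value outside its range is refused whole. The fingers move at their own pace and stop on an object; FORCE is the grip in N (left out, the last holds). Time passes only in rows, so rows that repeat a pose let the fingers close. It gives the time, the measured TCP pose, the force and the opening at its end, in the units of the state.
- robot.read_state(): the state, without advancing time (a new reading comes with each control period).
- robot.read_camera(name): name is "scene" or "side" or "wrist"; returns a dict with "color" (384x512x3 uint8, red, green, blue), "mtx" (3x3 intrinsics, pixels), "R" (3x3) and "t" (3): a world point X has camera coordinates R X + t; the wrist camera has in their place "hand_eye" (4x4, takes a point from camera to tool coordinates, whose origin is the TCP and whose axes are the tool frame's). Camera axes: x right, y down, z forward; pixel columns grow to the right and rows downward; lengths in m; the calibration is good to about 2 mm. A picture is of the moment at which its call begins: read the wrist's pose just before it. There is no depth.
- robot.close_job(): hands the job in, once; it reports no verdict.
The state is a dict: "t": time; "q": joint angles; "dq": joint speeds; "joint_torque": joint torques, N m; "tool_pos": TCP position; "orientation": TCP orientation; "force": force on the tool from outside, world axes, zero at the start; "wrist_torque": the same for the moment, N m; "opening": finger opening in m.
Only numpy, scipy, OpenCV 4.12 (cv2) and the standard library are available. Lean on these libraries where they do the work, as an engineer would, in place of code of your own. Each camera call takes 0.05 s, during which the arm holds its last target. There are 200 camera calls.

TASK

Draw the blade gauge out of its tube holder by the blade, lay it flat on the open bench and let go of it. Then take it again by the handle and slide the blade into the gap of the jig, between the lower and the upper bar, until the gauge's shoulder is fully home against the upper bar; leave it there, and leave the hammer and the setting square where they lie.

Things in the scene. Friction and masses are not known exactly. Their poses are not given: they have to be found in the camera images.
- gauge: flat steel blade with a thick grey plastic handle, 150 mm long, 0.2 kg, flat underside. Origin: at the shoulder (where blade meets handle), mid-width, on the underside; x along the blade to its tip, z up. Blade: x 0 to 80 mm, 30 wide, 6 thick (z 0 to 6), end rounded. Handle: x -70 to 0, 34 wide, z 0 to 20; its front face above the blade is the shoulder
- gauge_tip (a point): tip of the gauge blade, at half its thickness (gauge frame 80, 0, 3 mm); the tip is rounded in plan, radius 15 mm
- gauge_handle (a point): middle of the handle, a good place to grip it across its 34 mm width (gauge frame -40, 0, 10 mm). Held here, the gauge is heavy towards the blade (it balances about 5 mm ahead of the shoulder), so its tip can droop 1 to 3 mm
- holder: fixed plain rectangular tube lying on a low foot, 110 mm long, 60 wide, top 47 mm above the bench, walls 3 mm; inside 54 wide, 28 high. Origin: under its centre, on the bench; x along the tube to its open mouth; back end plugged. At the start the gauge's handle lies in it, free to slide, and nearly all of the blade sticks out
- holder_mouth (a point): middle of the holder's open mouth, on the inner floor, 16 mm above the bench (holder frame 55, 0, 16 mm); x points straight out of the tube. A flat tongue 22 mm wide, 3 thick, runs on from the inner floor 28 mm past the mouth under the blade
- jig: fixed jig, 110 mm wide (y): lower steel bar (x -40 to 35 mm, top z 40), on it two packing strips 12 high, on these the upper bar (x -35 to 35, z 52 to 77) with two bolt heads (to z 84). Origin: on the bench under the centre of the upper bar; x: the direction in which the blade is pushed in. Before the gap a 5 mm level ledge, then a ramp down to z 33 at x -50
- gap_mouth (a point): middle of the gap's mouth on its floor, in the plane of the upper bar's front face (jig frame -35, 0, 40 mm); axes as the jig. The gap is 36 mm wide (y), 12 high, runs 70 mm straight through along x. With the gauge home its origin is here, axes agreeing, and its tip shows 10 mm beyond the far side
- hammer: bystander: hammer lying on the bench, 200 mm long; origin under its middle
- square: bystander: L-shaped setting square, legs about 100 and 90 mm, 18 mm high, lying on the bench; origin under the middle of its 100 mm leg
Mind the look-alikes: they are no part of the job. What is shaped like the jig but brown is not meant.

How it is judged:
On the way, in this order (a step that is already met when the one before it is completed fails the run):
1. the gauge, drawn from the holder, lies flat on the bench, let go and still (height (world z) of gauge below 0.005 m and angle between gauge's own z axis and vertical below 0.06 rad and linear speed of gauge below 0.02 m/s and contact force between the fingers and gauge below 0.1 N), for 0.2 s.
2. the gauge is held by its handle, lifted off the bench (height (world z) of gauge above 0.015 m and contact force between the fingers and gauge above 2 N and distance between the grasp point and gauge_handle below 0.045 m), for 0.1 s.
At the end, for the whole second after the job is handed in: the gauge's blade lies in the jig's gap with the shoulder within 3 mm of the upper bar's front face, within 5 mm sideways and 5 mm in height of the gap's floor, in line with the gap and level to 0.12 rad, at rest and let go; the hammer and the square have not moved 20 mm (x of gauge in the frame of gap_mouth between -0.003 and 0.003 m and y of gauge in the frame of gap_mouth between -0.005 and 0.005 m and z of gauge in the frame of gap_mouth between -0.004 and 0.005 m and angle between the x axis of gauge and the x axis of jig, either way round below 0.12 rad and angle between gauge's own z axis and vertical below 0.12 rad and linear speed of gauge below 0.02 m/s); the robot touches nothing.
It fails at once if the hammer is moved by more than 20 mm (distance of hammer from where it was at the start of the episode above 0.02 m).
It fails at once if the setting square is moved by more than 20 mm (distance of square from where it was at the start of the episode above 0.02 m).
It also fails if it takes over 51 s, if anything falls off the work surface, if the arm or the gripper's body presses on something with over 40 N, if the wrist force passes 120 N, or if a joint passes its speed limit or range.

## Working session

There is one attempt and no reset: what is moved stays moved. The work goes in short steps, Python scripts to look and compute and a shell command to move; the robot and the scene stay as the last step left them, time stands still between calls to the robot, and variables do not carry over. Pictures are saved under pics/ and viewed, about 8 in all and at most 12, crops included, and the job is handed in when it is done.

```bash
mkdir -p pics; ls; cat > h.py <<'E'
import numpy as np,cv2
from plant import robot
from scipy.spatial.transform import Rotation as Rn
def shot(n,f):
    s=robot.read_state();c=robot.read_camera(n);cv2.imwrite('pics/'+f+'.png',c['color'][:,:,::-1])
    K=np.array(c['mtx'])
    if 'R' in c: R=np.array(c['R']);t=np.array(c['t'])
    else:
        H=np.array(c['hand_eye']);W=np.eye(4);W[:3,:3]=Rn.from_rotvec(s['orientation']).as_matrix();W[:3,3]=s['tool_pos']
        M=np.linalg.inv(W@H);R=M[:3,:3];t=M[:3,3]
    np.savez('pics/'+f+'.npz',K=K,R=R,t=t);return c['color']
def ray(f,uv):
    d=np.load('pics/'+f+'.npz');K,R,t=d['K'],d['R'],d['t']
    return -R.T@t,R.T@np.linalg.inv(K)@np.array([uv[0],uv[1],1.])
def onz(f,uv,z):
    o,d=ray(f,uv);return np.round(o+d*(z-o[2])/d[2],4)
def proj(f,X):
    d=np.load('pics/'+f+'.npz');p=d['K']@(d['R']@np.array(X)+d['t']);return np.round(p[:2]/p[2],1)
E
python3 - <<'E'
from h import *
a=shot('scene','sc0');b=shot('side','si0');w=shot('wrist','w0')
for f in('sc0','si0','w0'):
    o,_=ray(f,(256,192));print(f,o.round(3),onz(f,(256,192),0))
s=robot.read_state();print(s['t'],s['tool_pos'],s['orientation'],s['opening'],s['force'])
E
```

```text
pics
sc0 [1.438 0.294 0.859] [ 0.4958 -0.0114  0.    ]
si0 [ 0.491 -1.155  0.696] [0.5986 0.0192 0.    ]
w0 [0.142 0.588 0.383] [0.2384 0.5542 0.    ]
0.15 [0.20485915 0.56348135 0.21781602] [-1.35500074 -0.9476527   0.94964787] 0.09299346713218351 [0.68783083 0.07805057 0.49771706]
```

View pics/sc0.png

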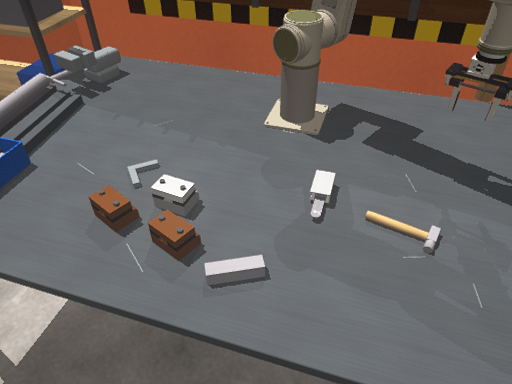

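View pics/si0.png

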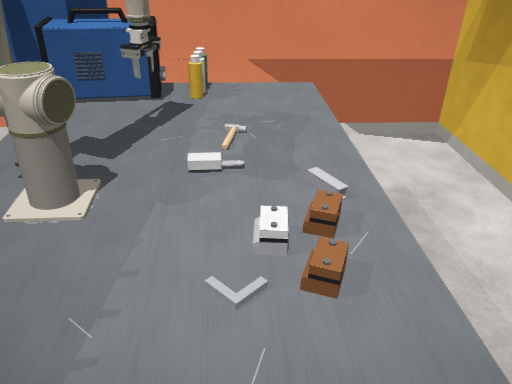

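```bash
python3 - <<'E'
from h import *
a=cv2.imread('pics/sc0.png');b=cv2.imread('pics/si0.png')
z=lambda i,u,v,w,h:cv2.resize(i[v:v+h,u:u+w],(400,300),interpolation=cv2.INTER_CUBIC)
m=np.vstack([np.hstack([z(a,290,165,80,60),z(a,145,170,64,48)]),np.hstack([z(b,180,140,80,60),z(b,240,200,64,48)])])
cv2.imwrite('pics/m1.png',m)
for uv in((331,174),(314,172),(333,189),(313,188)):print('hold sc',onz('sc0',uv,.047))
print('tip',onz('sc0',(316,215),.019),onz('si0',(244,163),.019))
print('jig top',onz('sc0',(175,188),.077),onz('si0',(274,220),.077))
print('sq',onz('sc0',(130,167),.018),'ham',onz('sc0',(370,215),.01),onz('sc0',(434,240),.01),'block',onz('sc0',(207,265),.03),onz('sc0',(264,262),.03))
E
```

```text
hold sc [0.3942 0.2054 0.047 ]
hold sc [0.3999 0.1522 0.047 ]
hold sc [0.4649 0.2237 0.047 ]
hold sc [0.4782 0.1652 0.047 ]
tip [0.5623 0.1939 0.019 ] [0.5702 0.1825 0.019 ]
jig top [ 0.6341 -0.2184  0.077 ] [ 0.6207 -0.2498  0.077 ]
sq [ 0.519  -0.4532  0.018 ] ham [0.5056 0.3438 0.01  ] [0.5535 0.5208 0.01  ] block [ 0.8384 -0.0341  0.03  ] [0.7847 0.1024 0.03  ]
```

View pics/m1.png

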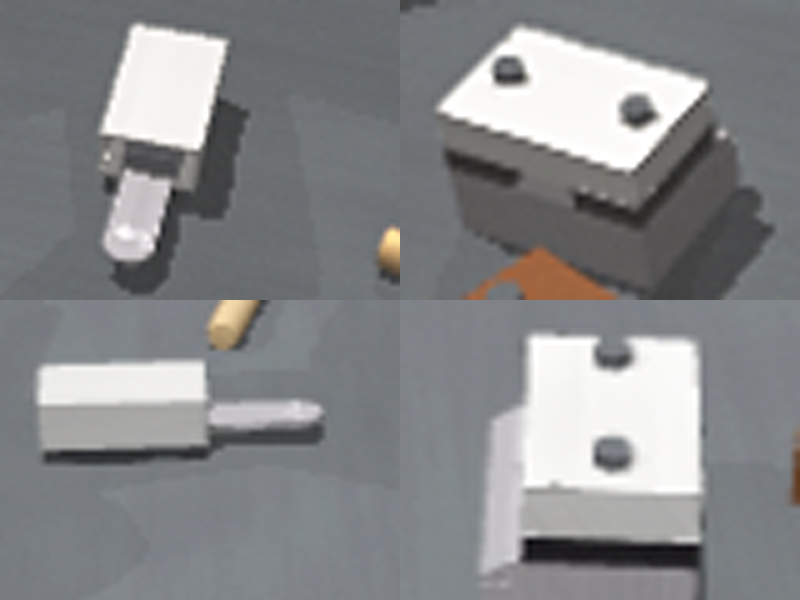

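```bash
python3 - <<'E'
from h import *
def P(f,ps,z):
    q=np.array([onz(f,p,z)for p in ps]);print(f,q[:,:2].tolist(),'c',q.mean(0).round(4),'edges',[np.linalg.norm(q[i]-q[j]).round(3) for i,j in((0,1),(1,3),(3,2),(2,0))], 'dir20,31',[np.arctan2(*(q[i]-q[j])[[1,0]]).round(3) for i,j in((2,0),(3,1))])
P('sc0',[(316.2,170),(335.8,173),(310,191.4),(328,195)],.047)
P('si0',[(187.6,153.6),(188,161.6),(221,152),(221.4,160)],.047)
P('sc0',[(163.7,174),(194.3,182.8),(150.9,187.3),(182.3,198.8)],.077)
P('si0',[(260,205.9),(259.5,229.9),(287.2,205.9),(288,230.4)],.077)
for uv in((316,215),(310.6,212),(321,215)):print(onz('sc0',uv,.02))
s=robot.read_state();print(Rn.from_rotvec(s['orientation']).as_matrix().round(3))
E
```

```text
sc0 [[0.3876, 0.1568], [0.3847, 0.219], [0.4964, 0.1598], [0.4967, 0.2142]] c [0.4414 0.1874 0.047 ] edges [np.float64(0.062), np.float64(0.112), np.float64(0.054), np.float64(0.109)] dir20,31 [np.float64(0.028), np.float64(-0.043)]
si0 [[0.3802, 0.205], [0.3848, 0.1444], [0.493, 0.2134], [0.4937, 0.152]] c [0.4379 0.1787 0.047 ] edges [np.float64(0.061), np.float64(0.109), np.float64(0.061), np.float64(0.113)] dir20,31 [np.float64(0.074), np.float64(0.07)]
sc0 [[0.5839, -0.2817], [0.595, -0.1736], [0.6525, -0.2887], [0.6713, -0.1769]] c [ 0.6257 -0.2302  0.077 ] edges [np.float64(0.109), np.float64(0.076), np.float64(0.113), np.float64(0.069)] dir20,31 [np.float64(-0.102), np.float64(-0.043)]
si0 [[0.5915, -0.1827], [0.5809, -0.2902], [0.663, -0.186], [0.6494, -0.2957]] c [ 0.6212 -0.2387  0.077 ] edges [np.float64(0.108), np.float64(0.069), np.float64(0.111), np.float64(0.072)] dir20,31 [np.float64(-0.046), np.float64(-0.08)]
[0.5634 0.194  0.02  ]
[0.5556 0.1764 0.02  ]
[0.559  0.2079 0.02  ]
[[ 0.342 -0.001 -0.94 ]
 [ 0.94  -0.001  0.342]
 [-0.001 -1.     0.   ]]
```

```bash
python3 -m inch '[[-1,0.03,-0.04,0,0.05],[-1,0.07,-0.09,-0.01,0.12],[-1,0.115,-0.145,-0.02,0.2],[-1,0.16,-0.2,-0.03,0.27],[-1,0.205,-0.26,-0.04,0.33],[-1,0.25,-0.315,-0.06,0.39],[-1,0.28,-0.355,-0.068,0.39],[-1,0.295,-0.374,-0.068,0.39]]' 30; python3 - <<'E'
from h import *
shot('wrist','w1')
s=robot.read_state();print(s['t'],s['tool_pos'],s['orientation'])
for p in((.495,.184,.047),(.53,.19,.022),(.565,.192,.022)):print(proj('w1',p))
E
```

```text
t: 1.15
tool_pos: [0.5003, 0.1874, 0.1489]
orientation: [-1.19, -1.238, 1.241]
force: [0.7, 1.2, 1.0]
opening: 0.0929
1.2 [0.50353906 0.1820771  0.14830694] [-1.19511738 -1.23497581  1.24057711]
[249.3 180.9]
[254.9 212. ]
[255.6 247.1]
```

View pics/w1.png

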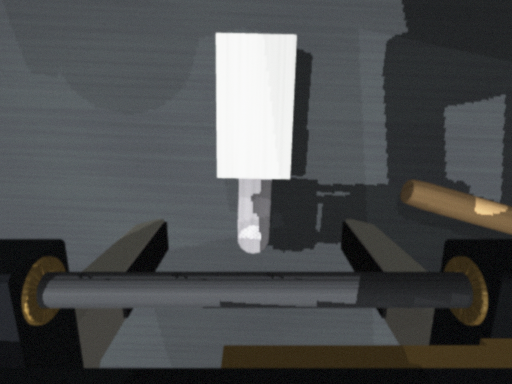

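```bash
python3 - <<'E'
from h import *
c=shot('wrist','w2');s=robot.read_state();print(s['t'],s['tool_pos'])
g=c.min(2);m=((g>110)*255).astype('uint8');m[262:]=0;m[:,:180]=0;m[:,340:]=0
n,l,st,ce=cv2.connectedComponentsWithStats(m);print(st[1:][st[1:,4]>50].tolist())
for v in(40,80,120,160,175,176,178,180,182,185,190,200,210,220,230,240,250,254):
    x=np.where(m[v])[0]; print(v,(x.min(),x.max()) if len(x) else None)
for p in((217,178),(291,179),(217,34),(297,36)):print(onz('w2',p,.047))
for p in((253,252),(254,185),(254,215)):print(onz('w2',p,.022))
E
```

```text
1.25 [0.5017804  0.18482766 0.14862777]
[[222, 27, 83, 224, 13085]]
40 (np.int64(222), np.int64(304))
80 (np.int64(222), np.int64(301))
120 (np.int64(223), np.int64(300))
160 (np.int64(223), np.int64(298))
175 (np.int64(229), np.int64(297))
176 (np.int64(245), np.int64(294))
178 (np.int64(245), np.int64(277))
180 (np.int64(245), np.int64(274))
182 (np.int64(245), np.int64(259))
185 (np.int64(245), np.int64(259))
190 (np.int64(244), np.int64(259))
200 (np.int64(244), np.int64(273))
210 (np.int64(244), np.int64(274))
220 (np.int64(244), np.int64(261))
230 (np.int64(243), np.int64(261))
240 (np.int64(244), np.int64(260))
250 (np.int64(255), np.int64(259))
254 None
[0.4968 0.1517 0.047 ]
[0.4953 0.2125 0.047 ]
[0.3876 0.1507 0.047 ]
[0.3869 0.21   0.047 ]
[0.5733 0.1838 0.022 ]
[0.5077 0.1824 0.022 ]
[0.5362 0.1834 0.022 ]
```

```bash
python3 - <<'E'
from h import *
for p in((223,176),(298,176),(222,28),(304.5,29)):print(onz('w2',p,.047))
for p in((244,205),(274.5,205),(245,180),(275,180),(258.5,251)):print(onz('w2',p,.022))
s=robot.read_state();print(s['tool_pos'],Rn.from_rotvec(s['orientation']).as_matrix()[:,0])
E
```

```text
[0.4949 0.1566 0.047 ]
[0.4926 0.218  0.047 ]
[0.3834 0.1544 0.047 ]
[0.3819 0.2151 0.047 ]
[0.5269 0.1739 0.022 ]
[0.5258 0.2018 0.022 ]
[0.5034 0.1741 0.022 ]
[0.5023 0.201  0.022 ]
[0.5721 0.189  0.022 ]
[0.5017804  0.18482766 0.14862777] [-0.03596201  0.99934742 -0.00338756]
```

```bash
python3 -m inch '[[-1,0.026,0.0035,-0.05,-0.01],[-1,0.028,0.0035,-0.095,-0.01],[-0.3,0.028,0.0035,-0.125,-0.01],[-0.1,0.028,0.0035,-0.1366,-0.01],[0,0.028,0.0035,-0.1366,-0.01],[0.3,0.028,0.0035,-0.1366,-0.01],[1,0.028,0.0035,-0.1366,-0.01],[1,0.028,0.0035,-0.1366,-0.01]]' 30; python3 -m inch '[[1,0,0,0,0],[1,0,0,0,0],[1,0,0,0,0]]' 30
```

```text
t: 2.25
tool_pos: [0.5305, 0.1886, 0.0131]
orientation: [-1.2, -1.227, 1.23]
force: [0.7, 0.3, -0.0]
opening: 0.0373
t: 2.62
tool_pos: [0.5306, 0.1885, 0.0132]
orientation: [-1.2, -1.228, 1.23]
force: [-0.4, -0.8, 2.0]
opening: 0.0297
```

```bash
python3 -m inch '[[1,0.01,0,0.001,0],[1,0.025,0.0005,0.001,0],[1,0.04,0.001,0.001,0],[1,0.055,0.0015,0.001,0],[1,0.07,0.002,0.001,0],[1,0.09,0.0025,0.001,0],[1,0.11,0.003,0.001,0],[1,0.125,0.003,0.001,0]]' 30; python3 - <<'E'
from h import *
shot('side','si1')
b=cv2.imread('pics/si1.png')
cv2.imwrite('pics/m2.png',cv2.resize(b[120:240,170:330],(640,480),interpolation=cv2.INTER_CUBIC))
s=robot.read_state();print(s['t'],s['tool_pos'],s['force'],s['opening'])
E
```

```text
t: 3.62
tool_pos: [0.6567, 0.1913, 0.0136]
orientation: [-1.2, -1.227, 1.23]
force: [0.6, 0.4, -2.0]
opening: 0.0291
3.675 [0.65819498 0.19109209 0.01395679] [-1.61417016 -0.59943261 -0.85719867] 0.029189445578376855
```

View pics/m2.png

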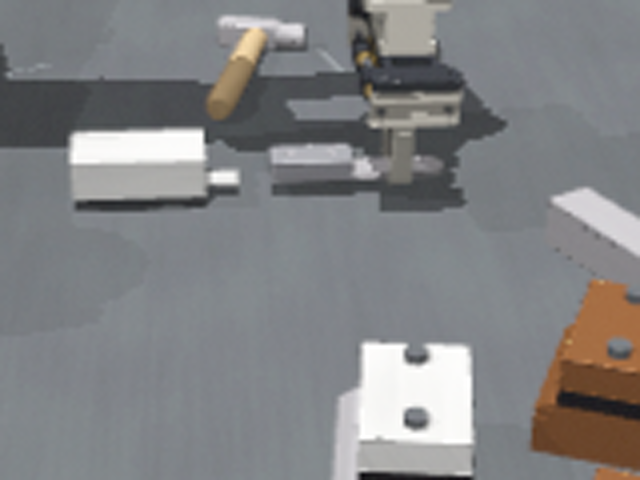

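```bash
python3 -m inch '[[1,0,-0.02,0.004,0],[1,0,-0.05,0.004,0],[1,0,-0.08,0.004,0],[1,0,-0.09,0.002,0],[1,0,-0.09,-0.004,0],[1,0,-0.09,-0.009,0],[1,0,-0.09,-0.0105,0],[1,0,-0.09,-0.0105,0]]' 30
```

```text
t: 4.68
tool_pos: [0.6579, 0.1019, 0.0031]
orientation: [-1.2, -1.229, 1.23]
force: [0.1, 0.5, -1.1]
opening: 0.0294
```

```bash
python3 -m inch '[[-0.3,0,0,0,0],[-1,0,0,0,0],[-1,0,0,0,0],[-1,0,0,0,0],[-1,0,0,0.03,0],[-1,-0.01,0,0.08,0],[-1,-0.04,0,0.13,0],[-1,-0.075,0,0.15,0]]' 20;python3 -m inch '[[-1,-0.01,0,0,0],[-1,-0.01,0,0,0]]'; python3 - <<'E'
from h import *
s=robot.read_state();print(s['t'],s['tool_pos'])
c=shot('wrist','w3')
m=((c.min(2)>110)*255).astype('uint8')
for p in((.62,.102,.0),(.55,.102,.02),(.70,.102,.006)):print(proj('w3',p))
E
```

```text
t: 5.68
tool_pos: [0.5845, 0.1019, 0.1575]
orientation: [-1.205, -1.233, 1.226]
force: [0.2, 0.2, -0.1]
opening: 0.0926
t: 5.92
tool_pos: [0.5744, 0.1019, 0.1573]
orientation: [-1.205, -1.234, 1.226]
force: [1.0, 0.3, -0.9]
opening: 0.0931
5.925 [0.57440937 0.10193854 0.1573176 ]
[252.6 215.8]
[254.3 150.6]
[250.8 288.5]
```

View pics/w3.png

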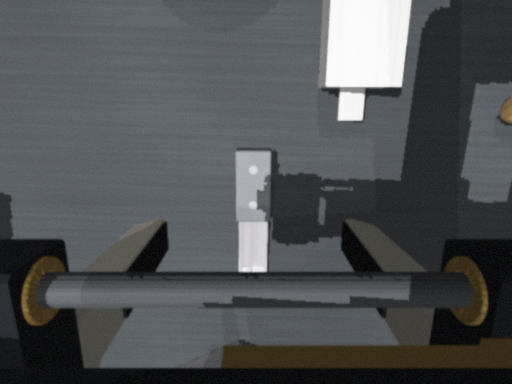

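```bash
python3 - <<'E'
from h import *
for p in((236,151),(271,150),(236,220),(271,221)):print(onz('w3',p,.02))
E
```

```text
[0.5508 0.0853 0.02  ]
[0.5491 0.1172 0.02  ]
[0.6176 0.0861 0.02  ]
[0.6178 0.1198 0.02  ]
```

```bash
python3 -m inch '[[-1,0.01,-0.04,0.02,-0.03],[-1,0.02,-0.095,0.04,-0.07],[-1,0.03,-0.15,0.05,-0.11],[-1,0.04,-0.205,0.05,-0.126],[-1,0.05,-0.26,0.05,-0.126],[-1,0.06,-0.31,0.05,-0.126],[-1,0.06,-0.332,0.05,-0.126],[-1,0.06,-0.332,0.05,-0.126]]' ;python3 -m inch '[[-1,0,0,0,0],[-1,0,0,0,0]]'; python3 - <<'E'
from h import *
s=robot.read_state();print(s['t'],s['tool_pos'])
c=shot('wrist','w4')
s=robot.read_state();print(s['t'],s['tool_pos'])
E
```

```text
t: 6.98
tool_pos: [0.634, -0.2314, 0.2047]
orientation: [-1.261, -1.136, 1.133]
force: [0.6, 1.8, -0.1]
opening: 0.0931
t: 7.22
tool_pos: [0.6341, -0.2298, 0.2043]
orientation: [-1.259, -1.137, 1.134]
force: [-1.3, 0.1, 0.0]
opening: 0.0932
7.225 [ 0.63410337 -0.22975202  0.20430504]
7.275 [ 0.63416653 -0.22987766  0.20460036]
```

View pics/w4.png

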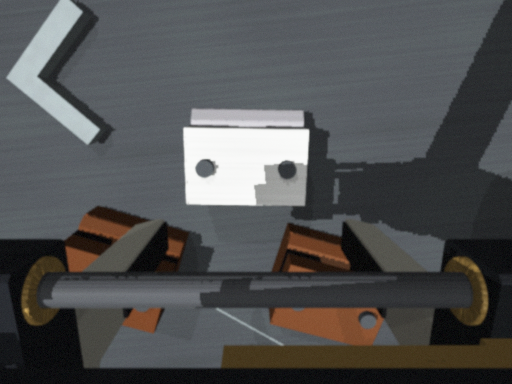

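```bash
python3 - <<'E'
from h import *
a=cv2.imread('pics/w4.png').min(2)
m=((a>150)*255).astype('uint8');m[230:]=0;m[:,:150]=0;m[:,330:]=0;m[:126]=0
for v in(128,135,145,155): x=np.where(a[v,150:340]>150)[0]+150;print(v,x.min(),x.max())
for u in(190,220,245,300): x=np.where(a[100:230,u]>110)[0]+100;print(u,x.min(),x.max(),a[120:132,u])
q=[onz('w4',p,.077) for p in((184,127),(308.5,128),(186,206),(306.5,206))];print(q)
q=np.array(q);print(q.mean(0),[np.linalg.norm(q[i]-q[j]).round(4)for i,j in((0,1),(2,3),(0,2),(1,3))],[np.arctan2(-(q[j]-q[i])[0],(q[j]-q[i])[1]) for i,j in((0,1),(2,3))])
q=[onz('w4',p,.033) for p in((191.5,109),(303.5,110.5))];print(q)
s=robot.read_state();r=Rn.from_rotvec(s['orientation']).as_matrix()[:,0];print('yaw',np.arctan2(-r[0],r[1]))
E
```

```text
128 183 262
135 183 308
145 183 308
155 184 307
190 115 204 [138 138 141 135 110  80  98 171 234 248 250 250]
220 109 205 [199 210 215 215 192 141  89 119 199 241 248 248]
245 109 205 [195 205 212 219 214 207 173 134 183 234 245 247]
300 110 205 [186 197 204 209 214 207 166 103 112 190 237 247]
[array([ 0.5812, -0.2846,  0.077 ]), array([ 0.593 , -0.1773,  0.077 ]), array([ 0.6524, -0.2939,  0.077 ]), array([ 0.6636, -0.1835,  0.077 ])]
[ 0.62255  -0.234825  0.077   ] [np.float64(0.1079), np.float64(0.111), np.float64(0.0718), np.float64(0.0709)] [np.float64(-0.10953190195581403), np.float64(-0.10110337173629841)]
[array([ 0.5669, -0.2841,  0.033 ]), array([ 0.5796, -0.1746,  0.033 ])]
yaw -0.10063630520320307
```

```bash
python3 -m inch '[[-1,-0.005,0.04,0,0.03],[-1,-0.01,0.095,-0.01,0.07],[-1,-0.02,0.15,-0.02,0.11],[-1,-0.03,0.205,-0.03,0.12],[-1,-0.04,0.26,-0.04,0.12],[-1,-0.0437,0.315,-0.06,0.12],[-1,-0.0437,0.332,-0.09,0.12],[-1,-0.0437,0.332,-0.12,0.12]]' ;python3 - <<'E'
from h import *
s=robot.read_state();print(s['t'],s['tool_pos']);p=s['tool_pos'];print(.5905-p[0],.102-p[1],.003-p[2])
E
```

```text
t: 8.28
tool_pos: [0.5902, 0.1052, 0.0845]
orientation: [-1.203, -1.231, 1.224]
force: [0.7, 0.5, -0.3]
opening: 0.093
8.275 [0.59020956 0.10515459 0.08450912]
0.00029043634050973655 -0.0031545859708752566 -0.08150911865333221
```

```bash
python3 -m inch '[[-1,0,-0.003,-0.03,-0.01],[-1,0,-0.003,-0.065,-0.01],[-0.3,0,-0.003,-0.08,-0.01],[-0.1,0,-0.003,-0.0815,-0.01],[0.1,0,-0.003,-0.0815,-0.01],[1,0,-0.003,-0.0815,-0.01],[1,0,-0.003,-0.0815,-0.01],[1,0,-0.003,-0.0815,-0.01]]' 45;  python3 -m inch '[[1,0,0,0,0],[1,0,0,0,0],[1,0,0,0,0]]' 45
```

```text
t: 9.28
tool_pos: [0.5905, 0.1021, 0.0035]
orientation: [-1.209, -1.224, 1.216]
force: [-0.5, 0.4, 0.2]
opening: 0.0375
t: 9.65
tool_pos: [0.5904, 0.1021, 0.0034]
orientation: [-1.209, -1.224, 1.216]
force: [-1.0, 0.2, 0.0]
opening: 0.0338
```

```bash
python3 -m inch '[[1,0,0,0.02,0],[1,-0.01,-0.02,0.05,-0.02],[1,-0.03,-0.06,0.08,-0.05],[1,-0.05,-0.11,0.1,-0.08],[1,-0.07,-0.165,0.1,-0.11],[1,-0.09,-0.22,0.1,-0.114],[1,-0.11,-0.27,0.09,-0.114],[1,-0.125,-0.305,0.08,-0.114]]' 45;  python3 -m inch '[[1,-0.006,-0.01,0,0],[1,-0.006,-0.01,0,0]]' ; python3 - <<'E'
from h import *
c=shot('side','si2');d=shot('scene','sc2')
s=robot.read_state();r=Rn.from_rotvec(s['orientation']).as_matrix();print(s['t'],s['tool_pos'],s['opening'],'yaw',np.arctan2(-r[0,0],r[1,0]));print(r.round(3))
for f in('si2','sc2'):print(proj(f,(s['tool_pos'])))
z=lambda i:cv2.resize(i,(400,300),interpolation=cv2.INTER_CUBIC)
a=cv2.imread('pics/si2.png');b=cv2.imread('pics/sc2.png')
cv2.imwrite('pics/m3.png',np.hstack([z(a[165:255,190:310]),z(b[120:210,120:240])]))
E
```

```text
t: 10.65
tool_pos: [0.465, -0.2052, 0.085]
orientation: [-1.264, -1.139, 1.131]
force: [0.7, -0.4, -2.0]
opening: 0.0334
t: 10.9
tool_pos: [0.4593, -0.2157, 0.0862]
orientation: [-1.266, -1.138, 1.13]
force: [0.6, 0.6, -1.3]
opening: 0.0336
11.0 [ 0.4598522  -0.21456973  0.08589317] 0.03365123576849709 yaw -0.10145600134482056
[[ 0.101  0.01  -0.995]
 [ 0.995 -0.003  0.101]
 [-0.002 -1.    -0.01 ]]
[209.3 211. ]
[199.5 152.9]
```

View pics/m3.png

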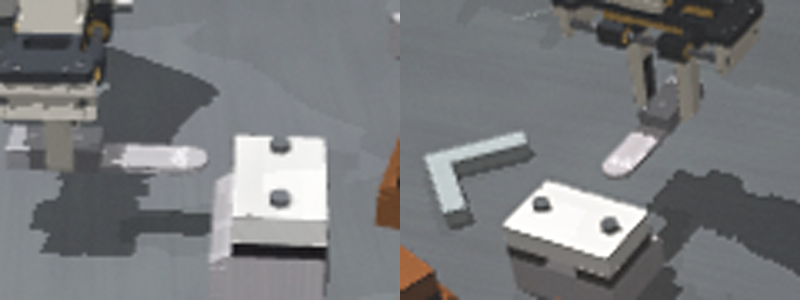

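```bash
python3 - <<'E'
from h import *
def tri(a,b):
    (o,d),(p,e)=ray(*a),ray(*b);A=np.stack([d,-e],1);x=np.linalg.lstsq(A,p-o,rcond=None)[0];return (o+d*x[0]).round(4),(p+e*x[1]).round(4)
print('tip',tri(('si2',(252.1,212.3)),('sc2',(182.2,171.5))))
s=robot.read_state();p=np.array(s['tool_pos']);ax=np.array([.9943,-.1068,0])
o=p+.028*ax-[0,0,.0034];print('model tip',o+.08*ax+[0,0,.003])
m=np.array([.5878,-.2311,.04]);n=np.array([.1068,.9943,0])
print('along',(p-m)@ax,'lat',(p-m)@n,'TCPz',p[2]); t=m-.128*ax;print('delta',t-p)
E
```

```text
tip (array([ 0.5675, -0.2262,  0.0862]), array([ 0.5666, -0.2257,  0.0868]))
model tip [ 0.5672366  -0.22610413  0.08549317]
along -0.12898392977566842 lat 0.0027712176767712834 TCPz 0.08589317026718235
delta [ 0.0006774  -0.00285987 -0.04589317]
```

```bash
python3 -m inch '[[1,0.0007,-0.003,-0.012,-0.0055],[1,0.0007,-0.003,-0.028,-0.0055],[1,0.0007,-0.003,-0.038,-0.0055],[1,0.0007,-0.003,-0.0393,-0.0055],[1,0.0007,-0.003,-0.0393,-0.0055]]' 45; cat > k.py <<'E'
from h import *
s=robot.read_state();p=np.array(s['tool_pos']);ax=np.array([.9943,-.1068,0]);r=Rn.from_rotvec(s['orientation']).as_matrix()
m=np.array([.5878,-.2311,.04]);n=np.array([.1068,.9943,0])
print(s['t'],'along',((p-m)@ax).round(4),'lat',((p-m)@n).round(4),'TCPz',p[2].round(4),'yaw',np.arctan2(-r[0,0],r[1,0]).round(4),'F ax,lat,z',np.round([np.dot(s['force'],v) for v in(ax,n,[0,0,1])],1),s['opening'])
E
python3 k.py
```

```text
t: 11.62
tool_pos: [0.4605, -0.2175, 0.0464]
orientation: [-1.267, -1.136, 1.127]
force: [-0.1, -0.4, -1.4]
opening: 0.0332
11.625 along -0.128 lat -0.0 TCPz 0.0464 yaw -0.1069 F ax,lat,z [-0.1 -0.4 -1.4] 0.03322846668467138
```

Push in 60 mm first (tip 40 mm into the gap) and check the forces.

```bash
python3 -m inch '[[1,0.007,-0.0008,0,0],[1,0.015,-0.0016,0,0],[1,0.023,-0.0025,0,0],[1,0.031,-0.0033,0,0],[1,0.039,-0.0042,0,0],[1,0.047,-0.005,0,0],[1,0.055,-0.0059,0,0],[1,0.06,-0.0064,0,0]]' 45;python3 k.py
```

```text
t: 12.62
tool_pos: [0.5211, -0.2239, 0.0464]
orientation: [-1.267, -1.136, 1.127]
force: [-0.0, -0.8, -2.0]
opening: 0.034
12.625 along -0.0671 lat 0.0 TCPz 0.0464 yaw -0.1068 F ax,lat,z [ 0.  -0.8 -2. ] 0.03400696322604293
```

```bash
python3 -m inch '[[1,0.008,-0.0009,0,0],[1,0.016,-0.0017,-0.0005,0],[1,0.024,-0.0026,-0.001,0],[1,0.03,-0.0032,-0.0015,0],[1,0.033,-0.0035,-0.002,0],[1,0.035,-0.0037,-0.002,0]]' 45;python3 k.py
```

```text
t: 13.38
tool_pos: [0.5561, -0.2276, 0.0443]
orientation: [-1.266, -1.136, 1.127]
force: [0.1, -0.0, -1.8]
opening: 0.0332
13.375 along -0.0319 lat 0.0001 TCPz 0.0443 yaw -0.1067 F ax,lat,z [ 0.1  0.  -1.8] 0.033152038966050644
```

```bash
python3 -m inch '[[1,0.001,-0.0001,0,0],[1,0.003,-0.0003,-0.0003,0],[1,0.005,-0.0005,-0.0005,0],[1,0.006,-0.0006,-0.0005,0]]' 45;python3 k.py
```

```text
t: 13.88
tool_pos: [0.5588, -0.2278, 0.0433]
orientation: [-1.26, -1.131, 1.13]
force: [-19.8, 2.4, 11.2]
opening: 0.0336
13.875 along -0.0292 lat 0.0002 TCPz 0.0433 yaw -0.1069 F ax,lat,z [-19.9   0.3  11.2] 0.03358084861794652
```

```bash
python3 -m inch '[[1,0,0,0.0005,0],[0.2,0,0,0.0005,0],[0,0,0,0.0005,0],[-0.2,0,0,0.0005,0],[-0.4,0,0,0.0005,0],[-0.4,0,0,0.0005,0]]' 20;python3 k.py; python3 - <<'E'
from h import *
shot('side','si3');shot('scene','sc3')
z=lambda i:cv2.resize(i,(400,300),interpolation=cv2.INTER_CUBIC)
a=cv2.imread('pics/si3.png');b=cv2.imread('pics/sc3.png')
cv2.imwrite('pics/m4.png',np.hstack([z(a[185:260,205:305]),z(b[150:225,135:235])]))
E
```

```text
t: 14.62
tool_pos: [0.5588, -0.2278, 0.0438]
orientation: [-1.26, -1.131, 1.13]
force: [-0.8, 0.3, -0.0]
opening: 0.0645
14.625 along -0.0292 lat 0.0002 TCPz 0.0438 yaw -0.1069 F ax,lat,z [-0.8  0.2 -0. ] 0.06447048829022596
```

View pics/m4.png

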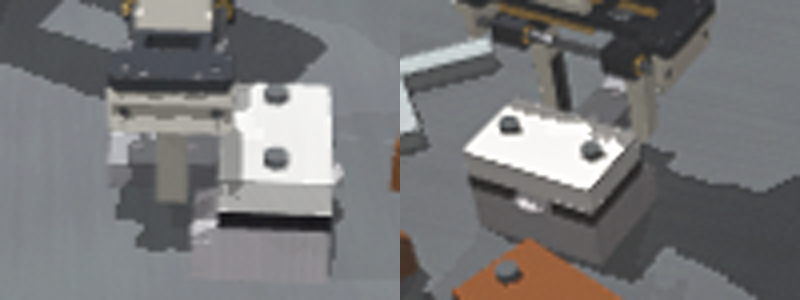

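```bash
python3 -m inch '[[-0.6,0,0,0.02,0],[-0.7,0,0,0.07,0],[-1,0,0,0.12,0],[-1,0.02,0,0.16,0],[-1,0.06,0,0.16,0],[-1,0.075,0,0.16,0],[-1,0.075,0,0.16,0],[-1,0.075,0,0.16,0]]'; python3 - <<'E'
from h import *
c=shot('wrist','w5');print(robot.read_state()['tool_pos'])
m=np.array([.5878,-.2311,.04]);ax=np.array([.9943,-.1068,0]);n=np.array([.1068,.9943,0])
for x,y in((-.07,-.017),(-.07,.017),(0,-.017),(0,.017)):print(proj('w5',m+x*ax+y*n+[0,0,.02]))
print(proj('w5',m+[0,0,.037]))
cv2.imwrite('pics/m5.png',cv2.resize(cv2.imread('pics/w5.png')[30:230,130:370],(720,600),interpolation=cv2.INTER_CUBIC))
E
```

```text
t: 15.72
tool_pos: [0.6333, -0.2278, 0.2044]
orientation: [-1.26, -1.131, 1.13]
force: [0.1, -0.3, -0.3]
opening: 0.0933
[ 0.63317585 -0.22787059  0.20425932]
[224.   46.5]
[263.3  46.4]
[225.9 128.4]
[262.9 128.3]
[243.8 129.8]
```

View pics/m5.png

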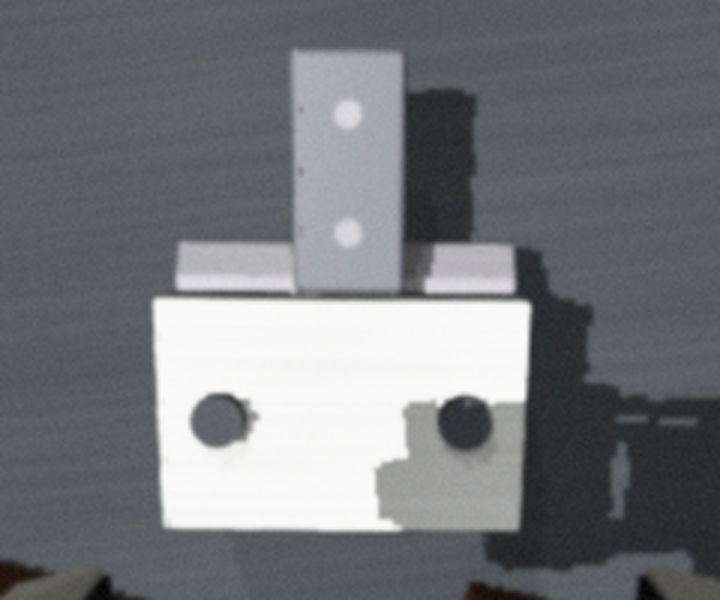

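```bash
python3 -c "
from plant import robot
print(robot.close_job(),robot.read_state()['t'])"
```

```text
the job is handed in; nothing more can be done
the job is handed in; nothing more can be done
```

The gauge is home in the jig and the job is handed in, at about 16 s of the 51 s allowed; no verdict is reported.

**What I did:** I drew the gauge from the holder by its blade, laid it flat on the open bench and let go. I then gripped it by the handle, lifted it and slid the blade into the white jig's gap. I stopped when the shoulder met the upper bar at about 20 N, with the gauge resting on the gap floor, then released it and moved clear.

**Last checks:**
- **Depth:** in the wrist view the back of the handle is within about 1 mm of where it should be when home. The tip shows at the far side of the gap.
- **Sideways:** the handle sits about 1.7 mm off my estimate of the gap's centre, against the 5 mm allowed, and in line with it by eye.
- **Robot:** the fingers are clear and the force reading is near zero.
- **Hammer and square:** the arm was never brought near either. I did not measure their positions again at the end.

No check failed. The views disagreed by about 1 mm to 2 mm, which is what the camera calibration allows.

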